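# Shut the clamshell test jig, pin it and hold it for the test

## Robot

A 7-joint arm with a two-finger parallel gripper is mounted at the origin on the work surface. World frame = base frame: x ahead of the robot, y to its left, z up, the work surface at z = 0. Lengths are in mm, angles in degrees, forces in N, time in s.
With the tool pointing down it reaches from about 400 to 850 mm from the base axis. Payload 4.5 kg.
Tool frame: the origin (TCP) lies between the finger pads; the fingertips stand 22 mm ahead of it and the grasp point (between the pads) lies 3 mm ahead of it; z points along the fingers, y is the line along which they close (so a half turn about z gives the same grasp; the last joint's range is limited). The gripper opens to 88 mm and grips with 3 to 60 N. Pads are 18 mm wide; open, the fingers measure 123 mm over their backs; the gripper's body (75 mm by 187 mm) begins 45 mm behind the grasp point.
Start: joints at [-75.126, 39.483, -11.15, 89.685, 9.013, 51.709, -12.324], TCP at [139.907, 609.161, 260.743] pointing down, gripper open.
Joint ranges: [-172.22, 172.22], [-26.19, 119.32], [-84.43, 86.54], [7.71, 146.69], [-57.33, 237.33], [2.42, 119.75], [-152.13, 152.13]. Speed limits (degrees/s): [147.25, 147.25, 180, 180, 180, 180, 180].

## Interface

Orientations are given as a 3x3 rotation matrix whose columns are the frame's x, y, z axes.
In Python, from station import manip gives the robot as it stands.
- The arm moves only by the tool drive_tool, never from a script. Its argument "increments" is a list that holds one entry, the list of rows, each a list of 7 numbers: the shift along the tool's x, y, z in units of 25 mm (1.0 is 25 mm), then the turn, a rotation vector about the tool's x, y, z in units of 6 degrees (1.0 is 6 degrees), then the finger opening in mm, from 0 to 88.1. In form: [[[tx, ty, tz, rx, ry, rz, hand], ...]]. A call has 1 to 10 rows; each row is the pose to reach, as a shift and turn from the pose commanded when the call began, along the tool's axes at that moment; what a row does not reach only later rows make up. A row lasts 1/10 s, in which the tool goes at most 50 mm and 8.59 degrees, less where a joint would pass 70% of its speed; a pose out of reach is approached as far as the arm can. A call with a gripper value outside its range is refused whole. The fingers move at their own pace and stop on an object; "force" is the grip in N (left out, the last holds). Time passes only in rows, so rows that repeat a pose let the fingers close. It gives the time, the measured TCP pose, the force, the opening and the grip force at its end, in the units of the state.
- manip.get_state(): the state, without advancing time (a new reading comes with each control period).
- manip.grab_frame(name): name is "scene" or "top"; returns a dict with "frame" (400x640x3 uint8, red, green, blue), "K" (3x3 intrinsics, pixels), "k1" (the pictures are not rectified: a ray, as slopes to the right and down, at radius r is drawn at 1 + k1 r^2 times it, then the intrinsics apply), "position" and "attitude" of the camera in the world. Camera axes: x right, y up, looking along -z (the intrinsics and any distortion apply to the point x, -y, -z); pixel columns grow to the right and rows downward; lengths in mm; the calibration is good to about 2 mm. A picture is of the moment at which its call begins. There is no depth.
- manip.finish_job(): hands the job in; it is judged then, once.
Trained networks look in the newest picture that a camera, given by its name, has taken for a name from the list of things; names that differ only in an ending like _2 or _b are one class to them, and where a whole thing is asked for, a point or a joint stands for the part that bears it (a point fixed in the world has none). Each returns a list of dicts, best first, with "p" (0 to 1); they miss things now and then, are a little off and sometimes report something else, mostly with a low value. They report only what shows in the picture. A call takes as long as a camera call. They do not tell look-alikes from the thing itself.
- manip.trace(name, camera): "pixels" (400x640 bool, what is visible of it) and "rect" ([left, top, right, bottom] in pixels, round what is visible of it).
The state is a dict: "time": time; "qpos": joint angles; "joint_vel": joint speeds; "effort": joint torques, N m; "tcp_pos": TCP position; "ee_rot": TCP orientation; "contact_force": force on the tool from outside, world axes, zero at the start; "ft_torque": the same for the moment, N m; "width": opening from 0.0 (shut) to 1.0 (fully open); "finger_force": force on a finger pad.
Only numpy, scipy, OpenCV 4.12 (cv2) and the standard library are available. Lean on these libraries where they do the work, as an engineer would, in place of code of your own. Each camera call takes 0.05 s, during which the arm holds its last target. There are 200 camera calls.

## Task

Reset the tester by twisting its spring-return knob clockwise to the stop and letting it spring back. Then fold down the open lid of the clamshell test jig, take the locking pin out of its holder and push it through the lid's hole into the hole of the lower half. The lid sits slightly ajar on its springs, so press down on the pin's head until the lid is fully shut, and finish while still holding the pin and pressing it down so that the lid stays shut; leave the screwdriver, meter and cup alone.

Things in the scene. Friction and masses are not known exactly. Their poses are not given: they have to be found in the camera images.
- jig: Lower half of the aluminium clamshell jig, fixed to the bench: a tray 170 x 130 mm (x, y), 45 mm high, with a green circuit board in its recess. Origin at the centre of its underside, z up; the lid's hinge axis runs along the jig's y at x = +86 mm, z = 45 mm; the pin hole is in the front bar (x from -85 to -51 mm).
- jig_hole (a point): Mouth centre of the lower half's vertical pin hole (14 mm wide, 40 mm deep, blind), at x = -68, y = 0, z = 45 mm in the jig's frame.
- swing (a joint): How far the lid is folded open, rad (free edge up and over towards the hinge, away from the robot): it starts at 0.7 to 1.1, stays wherever it is left (stiff hinge, 0.24 N m of friction), and 0 is folded down to where its springs carry it, still ajar. A light push (1 to 3 N) on its outer face near the free edge folds it.
- lid: Upper half, an aluminium plate 156 x 130 x 8 mm. Origin on the hinge axis, level with its underside; it runs from x = -13 to -169 mm in its frame, outer (top) face at z = +8 mm. Shut: axes parallel to the jig's, underside on the lower half. Folded down but unpressed: 0.08 rad ajar (12 mm at the hole); about 6 N at the hole shuts it against a hard stop. No latch: let go, it springs back ajar.
- lid_hole (a point): Centre of the lid's through hole (14 mm wide) at the lid's outer face: x = -154, y = 0, z = +8 mm in the lid's frame. Exactly over the lower hole when the lid is shut, and within 2 mm of it when ajar.
- pin: Loose steel locking pin, 0.12 kg, upright in its holder. Origin at the shank's tip (lower end), z up. Shank 12 mm in diameter, 40 mm long, 4 mm taper at the tip; flange 32 mm in diameter from z = 40 to 44 mm; round grip head 22 mm in diameter from z = 44 to 78 mm. The flange does not pass the holes; in the holder it rests on the top, 50 mm above the bench.
- holder: Grey plastic block 60 x 60 x 50 mm, fixed, with a 14 mm hole in the centre of its top that holds the pin. Origin at the centre of its underside.
- tester: Grey tester control box 100 x 100 x 45 mm, fixed, with the reset knob in the middle of its top. Origin at the centre of its underside.
- key (a joint): Turn of the tester's reset knob, rad: 0 at rest, grows clockwise seen from above, stop at 1.0. A spring (0.08 N m at rest to 0.23 N m at the stop) brings it back when let go.
- key_grip (a point): On the knob's axis, 79 mm above the bench, the height at which to grip. The knob's grip is a black upright bar 44 mm long (along this point's x), 14 mm thick (along its y), from 57 to 91 mm above the bench, over a disc of 44 mm diameter; the point turns with the knob.
- screwdriver: Screwdriver lying on the bench; not to be moved.
- meter: Hand-held multimeter 150 x 80 x 36 mm lying on the bench; not to be moved.
- cup: White plastic cup, 72 mm wide, 75 mm high; not to be moved.
Not all that is in view belongs to the job. There is more than one size of the tester; the job needs the smallest.

How it is judged (in metres and radians):
On the way, in this order (a step that is already met when the one before it is completed fails the run):
1. the reset knob is twisted to its stop (value of joint key above 0.92 rad), for 0.1 s.
2. the knob is let go and has sprung back (value of joint key below 0.1 rad and contact force between the fingers and tester below 0.3 N), for 0.1 s.
3. the lid is folded down onto its springs (value of joint swing below 0.06 rad), for 0.1 s.
4. the pin is through the lid and in the lower half's hole (z of pin in the frame of jig below 0.034 m and horizontal distance between pin and jig_hole below 0.004 m and angle between pin's own z axis and vertical below 0.08 rad), for 0.1 s.
At the end, for the whole second after the job is handed in: Lid shut (within 3.5 mm at the hole); pin through both holes (axis within 4 mm, tilt under 0.08 rad), flange on the lid (pin within 5 mm of home); fingers on the pin and pin pressing on the lid with over 2 N each; pin at rest; knob back (below 0.1 rad) (z of lid_hole in the frame of jig below 0.0565 m and z of pin in the frame of jig below 0.018 m and horizontal distance between pin and jig_hole below 0.004 m and angle between pin's own z axis and vertical below 0.08 rad and contact force between the fingers and pin above 2 N and contact force between pin and lid above 2 N and linear speed of pin below 0.02 m/s and value of joint key below 0.1 rad); the arm keeps its last pose, push and grip.
It fails at once if screwdriver disturbed (distance of screwdriver from where it was at the start of the episode above 0.03 m).
It fails at once if meter disturbed (distance of meter from where it was at the start of the episode above 0.03 m).
It fails at once if cup disturbed (distance of cup from where it was at the start of the episode above 0.03 m).
It also fails if it takes over 72 s, if anything falls off the work surface, if the arm or the gripper's body presses on something with over 40 N, if the wrist force passes 120 N, or if a joint passes its speed limit or range.

## Working session

There is one attempt and no reset: what is moved stays moved. The work goes in short steps, Python scripts to look and compute and a tool call to move; the robot and the scene stay as the last step left them, time stands still between calls to the robot, and variables do not carry over. Pictures are saved under pics/ and viewed, at most 10 in all, crops included, and the job is handed in when it is done.

Besides the shell and the picture viewer there is one more tool, called in YAML: its name, and indented under it one key for each argument. drive_tool: Moves the arm, as the interface text tells. Its arguments: {"type":"object","properties":{"increments":{"type":"array"},"force":{"type":"number"}},"required":["increments"]}

```bash
mkdir -p pics; ls
cat > h.py <<'E'
import numpy as np, cv2
from station import manip
def shot(n):
    f=manip.grab_frame(n); return f
def ray(f,px):
    K=np.array(f["K"],float);k1=f["k1"]
    p=np.atleast_2d(np.array(px,float))
    u=cv2.undistortPoints(p[:,None,:],K,np.array([k1,0,0,0],float))[:,0]
    d=np.c_[u[:,0],-u[:,1],-np.ones(len(u))]@np.array(f["attitude"],float).T
    return d
def at_z(f,px,z):
    d=ray(f,px);c=np.array(f["position"],float)
    return c+d*((z-c[2])/d[:,2])[:,None]
def proj(f,P):
    A=np.array(f["attitude"],float);c=np.array(f["position"],float)
    q=(np.atleast_2d(P)-c)@A
    x=q[:,0]/-q[:,2];y=-q[:,1]/-q[:,2];s=1+f["k1"]*(x*x+y*y)
    K=np.array(f["K"]);return np.c_[K[0,0]*x*s+K[0,2],K[1,1]*y*s+K[1,2]]
def save(f,n,crop=None,z=1):
    im=f["frame"][:,:,::-1]
    if crop: im=im[crop[1]:crop[3],crop[0]:crop[2]]
    cv2.imwrite("pics/"+n,cv2.resize(im,None,fx=z,fy=z,interpolation=cv2.INTER_CUBIC))
E
python3 - <<'E'
from h import *
fs={n:shot(n) for n in("scene","top")}
for n,f in fs.items():
    print(n,np.array(f["position"]).round(),np.array(f["attitude"]).round(3).tolist(),np.array(f["K"]).round(1).tolist(),f["k1"])
    for k in("jig","lid","pin","holder","tester","key_grip","screwdriver","meter","cup"):
        print(k,[(round(d["p"],2),np.round(d["rect"]).tolist(),int(d["pixels"].sum())) for d in manip.trace(k,n)])
im=np.vstack([fs["scene"]["frame"],fs["top"]["frame"]])[:,:,::-1]
save(fs["scene"],"s0.png");save(fs["top"],"t0.png")
s=manip.get_state();print({k:np.round(v,3).tolist() for k,v in s.items()})
E
```

```text
pics
scene [1221. -167.  866.] [[0.362, -0.68, 0.638], [0.932, 0.275, -0.236], [-0.015, 0.68, 0.733]] [[441.9, 0.0, 316.8], [0.0, 441.9, 204.1], [0.0, 0.0, 1.0]] 0.037768119799620935
jig [(0.92, [282.0, 190.0, 350.0, 279.0], 4993), (0.58, [373.0, 229.0, 447.0, 282.0], 2183)]
lid [(0.73, [286.0, 192.0, 350.0, 267.0], 4140)]
pin [(0.53, [139.0, 236.0, 152.0, 260.0], 187)]
holder [(0.58, [132.0, 243.0, 167.0, 277.0], 885), (0.18, [388.0, 168.0, 401.0, 187.0], 297)]
tester [(0.92, [366.0, 167.0, 420.0, 215.0], 1591), (0.85, [329.0, 121.0, 392.0, 171.0], 2063), (0.73, [284.0, 192.0, 350.0, 271.0], 4361), (0.68, [434.0, 149.0, 505.0, 212.0], 2725), (0.5, [296.0, 285.0, 333.0, 332.0], 1285), (0.39, [386.0, 168.0, 403.0, 188.0], 275)]
key_grip [(0.72, [457.0, 150.0, 484.0, 183.0], 536), (0.64, [352.0, 119.0, 369.0, 143.0], 448), (0.62, [388.0, 169.0, 402.0, 192.0], 262)]
screwdriver [(0.79, [147.0, 305.0, 242.0, 341.0], 802)]
meter [(0.77, [374.0, 228.0, 444.0, 283.0], 2320)]
cup [(0.97, [296.0, 286.0, 332.0, 331.0], 1229)]
top [ 353.   71. 1100.] [[-0.024, 0.983, -0.184], [-1.0, -0.027, -0.
[... 525 characters left out ...]
7.0, 298.0], 389), (0.48, [238.0, 208.0, 255.0, 229.0], 222)]
screwdriver [(0.87, [406.0, 150.0, 473.0, 160.0], 316), (0.15, [239.0, 210.0, 253.0, 228.0], 205)]
meter [(0.91, [241.0, 137.0, 294.0, 169.0], 1462)]
cup [(0.55, [350.0, 109.0, 371.0, 141.0], 636)]
{'time': 1.0, 'qpos': [-75.125, 39.481, -11.15, 89.684, 9.012, 51.71, -12.322], 'joint_vel': [-0.063, 0.043, -0.038, 0.125, -0.044, -0.017, -0.034], 'effort': [-0.0, -52.75, -1.267, -15.374, -0.052, -0.001, 0.0], 'tcp_pos': [139.914, 609.166, 260.76], 'ee_rot': [[-0.975, 0.224, -0.0], [0.224, 0.975, 0.0], [0.0, 0.0, -1.0]], 'contact_force': [-0.894, -1.13, 0.008], 'ft_torque': [0.021, 0.012, -0.025], 'finger_force': 0.0, 'width': 0.999}
```

View pics/s0.png

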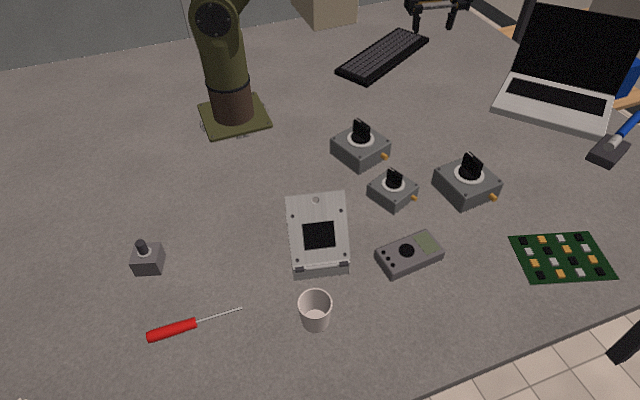

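View pics/t0.png

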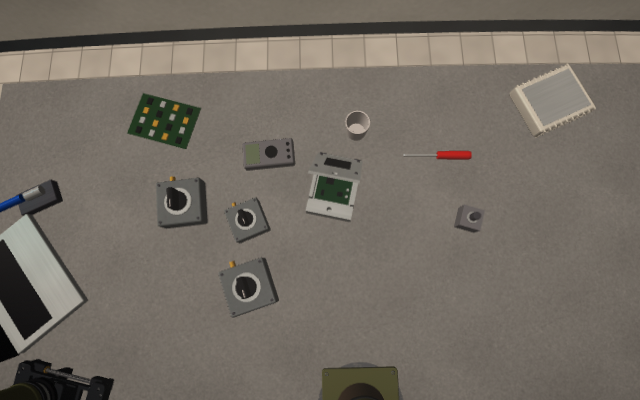

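The scene shows three grey testers. In the top picture they are at (182,202), (246,220) and (248,288); in the scene picture, (468,182), (393,190) and (361,146). The one at top (246,220), scene (393,190), looks smallest. The jig is at top (334,186), with the pin in its holder at (470,217). Next I'll measure the sizes and view an enlarged crop.

```bash
cat > fit.py <<'E'
from h import *
from scipy.optimize import differential_evolution, minimize
def boxpts(x0,x1,y0,y1,z0,z1): return np.array([[x,y,z] for x in(x0,x1) for y in(y0,y1) for z in(z0,z1)],float)
def Rz(a): c,s=np.cos(a),np.sin(a); return np.array([[c,-s,0],[s,c,0],[0,0,1]])
def sil(f,parts):
    m=np.zeros((1600,2560),np.uint8)
    for P in parts:
        h=cv2.convexHull((proj(f,P)*4+1.5).astype(np.float32).reshape(-1,1,2)); cv2.fillConvexPoly(m,np.round(h).astype(np.int32),1)
    return cv2.resize(m.astype(np.float32),(640,400),interpolation=cv2.INTER_AREA)
def iou(a,b): return np.minimum(a,b).sum()/np.maximum(a,b).sum()
def fit(model,obs,bounds,seed=0,pop=12,it=40):
    cost=lambda p:-sum(iou(sil(f,model(p)),m.astype(np.float32)) for f,m in obs)
    r=differential_evolution(cost,bounds,seed=seed,popsize=pop,maxiter=it,tol=1e-4)
    return r.x,-r.fun/len(obs)
E
python3 - <<'E'
from fit import *
S,T=shot("scene"),shot("top")
tt=manip.trace("tester","top");ss=manip.trace("tester","scene")
def pick(l,c): 
    return min(l,key=lambda d:np.hypot((d["rect"][0]+d["rect"][2])/2-c[0],(d["rect"][1]+d["rect"][3])/2-c[1]))
for ct,cs in (((246,220),(393,190)),((182,202),(468,182)),((248,288),(361,146))):
    c=at_z(T,[ct],45)[0]
    def model(p):
        s=p[3]; b=boxpts(-50*s,50*s,-50*s,50*s,0,45*s)@Rz(p[2]).T+[p[0],p[1],0]
        return [b]
    x,q=fit(model,[(T,pick(tt,ct)["pixels"]),(S,pick(ss,cs)["pixels"])],[(c[0]-30,c[0]+30),(c[1]-30,c[1]+30),(-.8,.8),(.7,1.7)],pop=8,it=25)
    print(ct,x.round(3),round(q,3),"deg",np.degrees(x[2]).round(1))
a=cv2.resize(T["frame"][180:250,210:310],None,fx=6,fy=6,interpolation=cv2.INTER_CUBIC)[:400,:600]
b=cv2.resize(S["frame"][155:225,350:450],None,fx=6,fy=6,interpolation=cv2.INTER_CUBIC)
im=np.vstack([a,b[:200+0]]) 
im=np.hstack([cv2.resize(T["frame"][190:250,215:275],(400,400),interpolation=cv2.INTER_CUBIC),cv2.resize(S["frame"][162:222,362:422],(400,400),interpolation=cv2.INTER_CUBIC)])
cv2.imwrite("pics/k0.png",im[:,:,::-1])
E
```

```text
(246, 220) [5.14374e+02 3.06777e+02 3.55000e-01 9.66000e-01] 0.478 deg 20.3
(182, 202) [5.68151e+02 4.99064e+02 8.00000e-02 1.27100e+00] 0.954 deg 4.6
(248, 288) [3.27128e+02 2.99183e+02 3.18000e-01 1.26400e+00] 0.955 deg 18.2
```

View pics/k0.png

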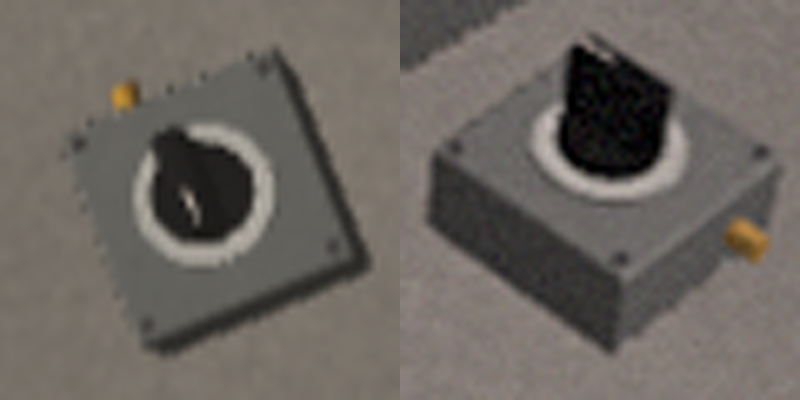

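The crop confirms the tester at top (246,220), scene (393,190): its fitted scale is about 0.97, against 1.27 for the other two. Its knob bar shows at crop (170,135) to (200,235). Now I'll fit the box, knob bar, jig and lid, and the holder and pin.

Run:
```python
from fit import *
S,T=shot("scene"),shot("top")
near=lambda l,c,r=12:[d for d in l if abs((d["rect"][0]+d["rect"][2])/2-c[0])<r and abs((d["rect"][1]+d["rect"][3])/2-c[1])<r]
t=near(manip.trace("tester","top"),(246,220))[0];s=near(manip.trace("tester","scene"),(393,190))[0]
a=np.linspace(0,2*np.pi,24,endpoint=False)
def cyl(r,z0,z1): return np.vstack([np.c_[r*np.cos(a),r*np.sin(a),0*a+z] for z in(z0,z1)])
def boxm(p): return [boxpts(-50,50,-50,50,0,45)@Rz(p[2]).T+[p[0],p[1],0]]
def full(p): return boxm(p)+[cyl(22,45,57)+[p[0],p[1],0],]
# fill holes: union mask via hull of box only in top
x,q=fit(full,[(T,t["pixels"]),(S,s["pixels"])],[(490,540),(280,330),(0,.8)],pop=8,it=25)
print("tester",x.round(3),q,np.degrees(x[2]))
def dark(f,r):
    g=f["frame"].max(2)<52; m=np.zeros_like(g); m[r[1]:r[3],r[0]:r[2]]=1; return g&m
mt=dark(T,(230,204,258,230));ms=dark(S,(384,165,404,193))
print(mt.sum(),ms.sum())
def knob(p): return [cyl(22,46,57)+[p[0],p[1],0],boxpts(-22,22,-7,7,57,91)@Rz(p[2]).T+[p[0],p[1],0]]
for nm,obs in (("both",[(T,mt),(S,ms)]),("top",[(T,mt)]),("scene",[(S,ms)])):
    k,q=fit(knob,obs,[(490,540),(280,330),(-1.57,1.57)],pop=8,it=25)
    print("knob",nm,k.round(2),q,np.degrees(k[2]))
def H(p): return [boxpts(-30,30,-30,30,0,50)@Rz(p[2]).T+[p[0],p[1],0],]
ht=near(manip.trace("holder","top"),(468,220))[0];hs=near(manip.trace("holder","scene"),(150,260))[0]
pin_s=near(manip.trace("pin","scene"),(146,248))
def HP(p): return H(p)+[cyl(11,54,88)+[p[0],p[1],0],cyl(16,50,54)+[p[0],p[1],0]]
c=at_z(T,[(468,220)],50)[0]
um=hs["pixels"]|(pin_s[0]["pixels"] if pin_s else False)
for nm,obs in (("both",[(T,ht["pixels"]),(S,um)]),("top",[(T,ht["pixels"])]),("scene",[(S,um)])):
  h,q=fit(HP,obs,[(c[0]-30,c[0]+30),(c[1]-30,c[1]+30),(-.8,.8)],pop=8,it=25); print("holder",nm,h.round(2),q,np.degrees(h[2]))
js=near(manip.trace("jig","scene"),(316,234),20)[0];jt=near(manip.trace("jig","top"),(334,186),20)[0]
def J(p):
    L=boxpts(-169,-13,-65,65,0,8); th=p[3]; c_,s_=np.cos(th),np.sin(th)
    R=np.array([[c_,0,s_],[0,1,0],[-s_,0,c_]])
    L=L@R.T+[86,0,45]
    B=boxpts(-85,85,-65,65,0,45)
    return [B@Rz(p[2]).T+[p[0],p[1],0],L@Rz(p[2]).T+[p[0],p[1],0]]
c=at_z(T,[(332,195)],45)[0]
for nm,obs in (("both",[(T,jt["pixels"]),(S,js["pixels"])]),):
  j,q=fit(J,obs,[(c[0]-50,c[0]+60),(c[1]-40,c[1]+40),(-.6,.6),(.5,1.3)],pop=10,it=40); print("jig",nm,j.round(3),q,np.degrees(j[2]))
for o in ("meter","cup","screwdriver"):
  d=manip.trace(o,"top")[0]; r=d["rect"]; print(o,at_z(T,[(r[0],r[1]),(r[2],r[3])],10).round().tolist())
# overlay
im=np.concatenate([T["frame"][125:245,215:375],],1)[:,:,::-1]
out=[]
for f,(x0,y0,w,hh) in ((T,(220,130,140,105)),(S,(275,160,140,105))):
    im=cv2.resize(f["frame"][y0:y0+hh,x0:x0+w],None,fx=5.6,fy=5.6,interpolation=cv2.INTER_CUBIC)[:,:,::-1].copy()
    for P in J(j)+knob(fit(knob,[(T,mt),(S,ms)],[(490,540),(280,330),(-1.57,1.57)],pop=8,it=20)[0])[1:]+boxm(x):
        u=(proj(f,P)-[x0,y0]+.5)*5.6
        for i in range(8):
            for k in(1,2,4):
                if not i&k: cv2.line(im,tuple(u[i].astype(int)),tuple(u[i|k].astype(int)),(0,0,255),1)
    out.append(cv2.resize(im,(700,300) if 0 else (400,300)))
cv2.imwrite("pics/ov.png",cv2.resize(np.hstack(out),(800,300)))
```

```text
tester [5.14595e+02 3.06965e+02 3.68000e-01] 0.9455623626708984 21.06412487618134
175 245
knob both [5.1452e+02 3.0834e+02 1.5000e-01] 0.7555758357048035 8.77714172903029
knob top [5.1477e+02 3.0694e+02 4.1000e-01] 0.7586020231246948 23.722409729241168
knob scene [5.1067e+02 3.1034e+02 4.0000e-02] 0.7637515068054199 2.146244346134513
holder both [ 5.0229e+02 -3.2524e+02 -3.5000e-01] 0.8404797315597534 -20.08205935882051
holder top [ 5.0133e+02 -3.2650e+02 -3.2000e-01] 0.7909641265869141 -18.209875664595337
holder scene [ 5.0393e+02 -3.2409e+02 -2.9000e-01] 0.9126262068748474 -16.672739306250307
jig both [ 6.03249e+02  5.59950e+01 -2.33000e-01  9.52000e-01] 0.9722204208374023 -13.338328515994144
meter [[768.0, 324.0, 10.0], [656.0, 160.0, 10.0]]
cup [[847.0, 2.0, 10.0], [754.0, -71.0, 10.0]]
screwdriver [[708.0, -248.0, 10.0], [692.0, -357.0, 10.0]]
```

View pics/ov.png

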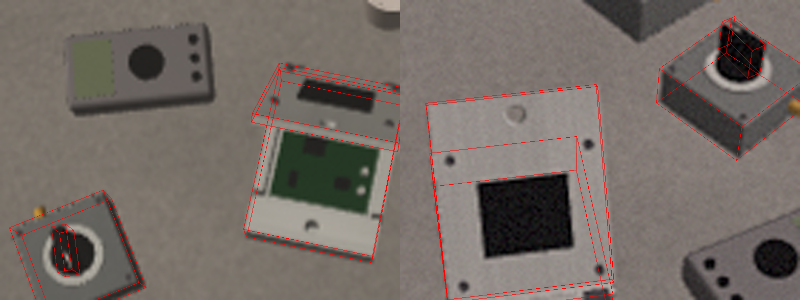

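Run:
```python
from fit import *
S,T=shot("scene"),shot("top")
a=np.linspace(0,2*np.pi,24,endpoint=False)
def cyl(r,z0,z1): return np.vstack([np.c_[r*np.cos(a),r*np.sin(a),0*a+z] for z in(z0,z1)])
def dark(f,r,th):
    g=f["frame"].max(2)<th; m=np.zeros_like(g); m[r[1]:r[3],r[0]:r[2]]=1; return (g&m).astype(np.float32)
c=[514.6,307]
def knob(y): return [cyl(22,46,57)+[*c,0],boxpts(-22,22,-7,7,57,91)@Rz(y).T+[*c,0]]
ys=np.radians(np.arange(-20,51,5))
for th in(45,60,75,90):
    mt,ms=dark(T,(232,204,260,231),th),dark(S,(384,165,406,194),th)
    print(th,mt.sum(),ms.sum(),[(int(round(np.degrees(y))),round(float(iou(sil(T,knob(y)),mt)),2),round(float(iou(sil(S,knob(y)),ms)),2)) for y in ys])
P=at_z(S,[(388.2,168),(402.5,175.5)],91);print(P,np.degrees(np.arctan2(P[1,1]-P[0,1],P[1,0]-P[0,0])))
```

```text
45 168.0 240.0 [(-20, 0.69, 0.63), (-15, 0.69, 0.65), (-10, 0.7, 0.68), (-5, 0.7, 0.7), (0, 0.71, 0.72), (5, 0.72, 0.73), (10, 0.72, 0.73), (15, 0.73, 0.72), (20, 0.72, 0.71), (25, 0.72, 0.7), (30, 0.72, 0.7), (35, 0.72, 0.69), (40, 0.71, 0.69), (45, 0.7, 0.7), (50, 0.69, 0.7)]
60 183.0 254.0 [(-20, 0.71, 0.65), (-15, 0.72, 0.67), (-10, 0.72, 0.7), (-5, 0.74, 0.72), (0, 0.75, 0.74), (5, 0.76, 0.76), (10, 0.77, 0.76), (15, 0.78, 0.76), (20, 0.77, 0.76), (25, 0.77, 0.74), (30, 0.77, 0.74), (35, 0.76, 0.73), (40, 0.74, 0.73), (45, 0.74, 0.74), (50, 0.72, 0.74)]
75 192.0 261.0 [(-20, 0.72, 0.66), (-15, 0.73, 0.68), (-10, 0.74, 0.71), (-5, 0.75, 0.73), (0, 0.76, 0.75), (5, 0.77, 0.77), (10, 0.78, 0.78), (15, 0.8, 0.78), (20, 0.8, 0.77), (25, 0.8, 0.76), (30, 0.79, 0.76), (35, 0.78, 0.75), (40, 0.77, 0.75), (45, 0.76, 0.75), (50, 0.74, 0.76)]
90 209.0 280.0 [(-20, 0.74, 0.65), (-15, 0.75, 0.67), (-10, 0.76, 0.7), (-5, 0.77, 0.72), (0, 0.78, 0.74), (5, 0.8, 0.77), (10, 0.81, 0.79), (15, 0.82, 0.8), (20, 0.83, 0.8), (25, 0.82, 0.79), (30, 0.82, 0.78), (35, 0.8, 0.77), (40, 0.79, 0.76), (45, 0.77, 0.77), (50, 0.76, 0.77)]
[[497.57284978 298.58093962  91.        ]
 [536.13867727 318.91673919  91.        ]] 27.802726472684423
```

drive_tool:
  increments:
    - [[-17.32,-8.43,0,0,0,-5.5,60],[-17.32,-8.43,0,0,0,-5.5,60],[-17.32,-8.43,0,0,0,-5.5,60],[-17.32,-8.43,0,0,0,-5.5,60],[-17.32,-8.43,2,0,0,-5.5,60],[-17.32,-8.43,2,0,0,-5.5,60],[-17.32,-8.43,4,0,0,-5.5,60],[-17.32,-8.43,4,0,0,-5.5,60],[-17.32,-8.43,4,0,0,-5.5,60],[-17.32,-8.43,4,0,0,-5.5,60]]
  force: 40

```text
time: 2.9
tcp_pos: [515.7, 306.1, 160.4]
ee_rot: [[-0.939, -0.343, 0.001], [-0.343, 0.939, 0.0], [-0.001, 0.0, -1.0]]
contact_force: [0.0, 1.0, 0.4]
width: 0.683
finger_force: 0.0
```

```bash
cat > st.py <<'E'
from station import manip; import numpy as np
s=manip.get_state();print({k:np.round(v,2 if k!='ee_rot' else 3).tolist() for k,v in s.items() if k not in("joint_vel","effort")})
E
python3 st.py
```

```text
{'time': 2.9, 'qpos': [-23.35, 46.03, -20.77, 99.01, 23.77, 39.3, 53.15], 'tcp_pos': [515.67, 306.06, 160.45], 'ee_rot': [[-0.939, -0.343, 0.001], [-0.343, 0.939, 0.0], [-0.001, 0.0, -1.0]], 'contact_force': [0.04, 1.02, 0.42], 'ft_torque': [0.07, 0.02, 0.06], 'finger_force': 0.0, 'width': 0.68}
```

drive_tool:
  increments:
    - [[0.03,0.05,1.5,0,0,0,60],[0.03,0.05,3.13,0,0,0,60],[0.03,0.05,3.13,0,0,0,60],[0.03,0.05,3.13,0,0,0,5],[0.03,0.05,3.13,0,0,0,5],[0.03,0.05,3.13,0,0,0,5],[0.03,0.05,3.13,0,0,0,5],[0.03,0.05,3.13,0,0,0,5],[0.03,0.05,3.13,0,0,0,5],[0.03,0.05,3.13,0,0,0,5]]
  force: 40

```text
time: 3.9
tcp_pos: [514.1, 306.4, 83.5]
ee_rot: [[-0.94, -0.342, 0.002], [-0.342, 0.94, -0.003], [-0.001, -0.003, -1.0]]
contact_force: [1.0, -3.7, 6.4]
width: 0.159
finger_force: 40.0
```

```bash
python3 st.py
```

```text
{'time': 3.9, 'qpos': [-25.73, 52.38, -16.94, 101.13, 27.32, 30.62, 49.76], 'tcp_pos': [514.1, 306.38, 83.52], 'ee_rot': [[-0.94, -0.342, 0.002], [-0.342, 0.94, -0.003], [-0.001, -0.003, -1.0]], 'contact_force': [1.0, -3.72, 6.41], 'ft_torque': [-0.74, -0.18, 0.06], 'finger_force': 40.0, 'width': 0.16}
```

drive_tool:
  increments:
    - [[0,0,0,0,0,1.2,5],[0,0,0,0,0,2.4,5],[0,0,0,0,0,3.6,5],[0,0,0,0,0,4.8,5],[0,0,0,0,0,6,5],[0,0,0,0,0,7.2,5],[0,0,0,0,0,8.4,5],[0,0,0,0,0,9.2,5],[0,0,0,0,0,9.6,5],[0,0,0,0,0,9.6,5]]

```text
time: 4.9
tcp_pos: [514.2, 307.0, 83.5]
ee_rot: [[-0.793, 0.609, 0.002], [0.609, 0.793, -0.002], [-0.003, 0.0, -1.0]]
contact_force: [1.0, -3.5, 6.1]
width: 0.156
finger_force: 40.0
```

```bash
python3 st.py
```

```text
{'time': 4.9, 'qpos': [-33.58, 51.69, -3.08, 101.56, 5.66, 26.86, 11.93], 'tcp_pos': [514.17, 307.03, 83.5], 'ee_rot': [[-0.793, 0.609, 0.002], [0.609, 0.793, -0.002], [-0.003, 0.0, -1.0]], 'contact_force': [1.03, -3.5, 6.07], 'ft_torque': [-0.87, -0.26, 0.43], 'finger_force': 40.0, 'width': 0.16}
```

drive_tool:
  increments:
    - [[0,0,0,0,0,0.4,5],[0,0,0,0,0,0.8,5],[0,0,0,0,0,0.8,5],[0,0,0,0,0,0.8,5]]

```text
time: 5.3
tcp_pos: [514.1, 307.1, 83.5]
ee_rot: [[-0.741, 0.671, 0.002], [0.671, 0.741, -0.001], [-0.003, 0.0, -1.0]]
contact_force: [1.8, -4.8, 6.7]
width: 0.167
finger_force: 42.5
```

```bash
python3 st.py
```

```text
{'time': 5.3, 'qpos': [-34.19, 51.7, -2.01, 101.6, 3.81, 26.73, 9.0], 'tcp_pos': [514.13, 307.07, 83.47], 'ee_rot': [[-0.741, 0.671, 0.002], [0.671, 0.741, -0.001], [-0.003, 0.0, -1.0]], 'contact_force': [1.81, -4.81, 6.68], 'ft_torque': [-0.9, -0.37, 0.92], 'finger_force': 42.5, 'width': 0.17}
```

drive_tool:
  increments:
    - [[0,0,0,0,0,0,88],[0,0,0,0,0,0,88],[0,0,0,0,0,0,88],[0,0,0,0,0,0,88],[0,0,0,0,0,0,88],[0,0,0,0,0,0,88],[0,0,0,0,0,0,88],[0,0,-1,0,0,0,88],[0,0,-3,0,0,0,88],[0,0,-4,0,0,0,88]]

```text
time: 6.3
tcp_pos: [513.9, 309.4, 185.9]
ee_rot: [[-0.739, 0.673, 0.003], [0.673, 0.739, 0.003], [-0.0, 0.004, -1.0]]
contact_force: [1.3, 0.7, 0.5]
width: 0.994
finger_force: 0.0
```

```bash
python3 st.py
```

```text
{'time': 6.3, 'qpos': [-33.9, 42.78, -2.68, 98.74, 2.89, 38.31, 9.54], 'tcp_pos': [513.9, 309.38, 185.85], 'ee_rot': [[-0.739, 0.673, 0.003], [0.673, 0.739, 0.003], [-0.0, 0.004, -1.0]], 'contact_force': [1.29, 0.74, 0.53], 'ft_torque': [-0.0, -0.04, -0.01], 'finger_force': 0.0, 'width': 0.99}
```

drive_tool:
  increments:
    - [[0,0,-2.7,0,0,0,0],[-10.8,-4.33,-2.7,0,0,-4.83,0],[-10.8,-4.33,-2.7,0,0,-4.83,0],[-10.8,-4.33,-2.7,0,0,-4.83,0],[-10.8,-4.33,-2.7,0,0,-4.83,0],[-10.8,-4.33,-2.7,0,0,-4.83,0],[-10.8,-4.33,-2.7,0,0,-4.83,0],[-10.8,-4.33,-2.7,0,0,-4.83,0],[-10.8,-4.33,-2.7,0,0,-4.83,0],[-10.8,-4.33,-2.7,0,0,-4.83,0]]

```text
time: 7.3
tcp_pos: [639.0, 48.5, 250.2]
ee_rot: [[-0.974, 0.229, -0.001], [0.229, 0.974, 0.002], [0.001, 0.002, -1.0]]
contact_force: [1.0, 1.3, 0.4]
width: 0.111
finger_force: 0.0
```

```bash
python3 st.py; python3 -c "
from h import *
f=shot('scene'); save(f,'s1.png',(230,100,470,300),3)
print([(round(d['p'],2),d['rect']) for d in manip.trace('lid','scene')])"
```

```text
{'time': 7.3, 'qpos': [-1.0, 41.6, -13.78, 87.27, 11.35, 52.54, 58.42], 'tcp_pos': [639.0, 48.5, 250.17], 'ee_rot': [[-0.974, 0.229, -0.001], [0.229, 0.974, 0.002], [0.001, 0.002, -1.0]], 'contact_force': [0.96, 1.29, 0.42], 'ft_torque': [0.07, -0.04, 0.05], 'finger_force': 0.0, 'width': 0.11}
[(0.86, [286.0, 191.9, 351.9, 264.9])]
```

View pics/s1.png

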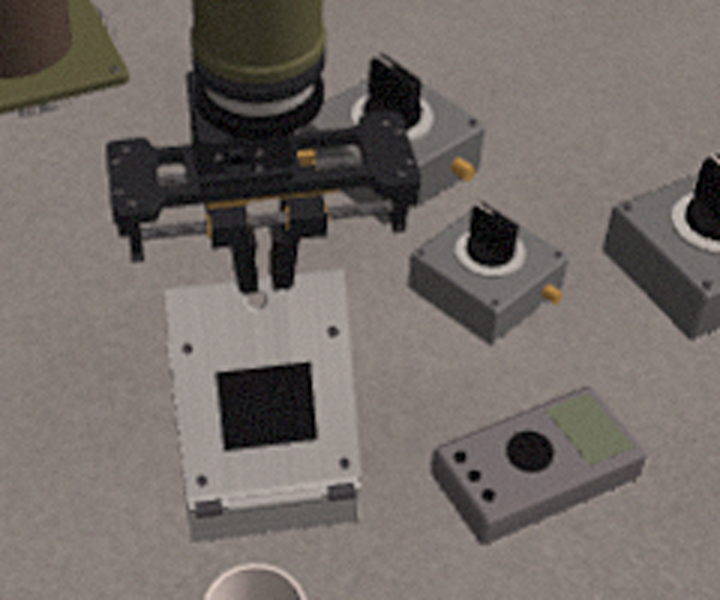

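The knob is back at rest: its bar at crop (490,232) looks as it did at the start. The closed fingers are just beyond the lid's free edge, near crop (265,290). Next I sweep along the lid's arc.

drive_tool:
  increments:
    - [[0,0,1.16,0,0,0,0],[0.4,0,1.96,0,0,0,0],[1.0,0,2.28,0,0,0,0],[1.7,0,2.84,0,0,0,0],[2.16,0,3.26,0,0,0,0],[2.53,0,3.72,0,0,0,0],[2.88,0,4.22,0,0,0,0],[3.16,0,4.72,0,0,0,0],[3.4,0,5.28,0,0,0,0],[3.58,0,5.84,0,0,0,0]]

```text
time: 8.4
tcp_pos: [552.2, 68.8, 104.2]
ee_rot: [[-0.974, 0.228, 0.001], [0.228, 0.974, 0.001], [-0.0, 0.001, -1.0]]
contact_force: [0.4, -0.2, 0.1]
width: 0.007
finger_force: 0.2
```

```bash
python3 st.py
```

```text
{'time': 8.4, 'qpos': [-6.56, 47.92, -8.93, 108.52, 15.89, 24.69, 49.73], 'tcp_pos': [552.25, 68.83, 104.2], 'ee_rot': [[-0.974, 0.228, 0.001], [0.228, 0.974, 0.001], [-0.0, 0.001, -1.0]], 'contact_force': [0.45, -0.16, 0.13], 'ft_torque': [-0.07, -0.09, -0.02], 'finger_force': 0.21, 'width': 0.01}
```

drive_tool:
  increments:
    - [[0.06,0,0.3,0,0,0,0],[0.1,0,0.55,0,0,0,0],[0.14,0,0.75,0,0,0,0],[0.15,0,0.85,0,0,0,0],[0.15,0,0.93,0,0,0,0],[0.15,0,0.93,0,0,0,0],[0.15,0,0.93,0,0,0,0]]

```text
time: 9.1
tcp_pos: [548.9, 68.2, 81.4]
ee_rot: [[-0.973, 0.231, 0.0], [0.231, 0.973, 0.0], [-0.0, 0.0, -1.0]]
contact_force: [-1.6, 0.2, 4.1]
width: 0.004
finger_force: 2.0
```

```bash
python3 st.py; python3 -c "
from h import *
f=shot('scene'); save(f,'s2.png',(230,120,470,300),3)"
```

```text
{'time': 9.1, 'qpos': [-7.21, 50.03, -7.85, 109.46, 16.47, 21.57, 49.01], 'tcp_pos': [548.94, 68.17, 81.37], 'ee_rot': [[-0.973, 0.231, 0.0], [0.231, 0.973, 0.0], [-0.0, 0.0, -1.0]], 'contact_force': [-1.63, 0.21, 4.09], 'ft_torque': [0.32, 0.41, -0.03], 'finger_force': 1.97, 'width': 0.0}
```

View pics/s2.png

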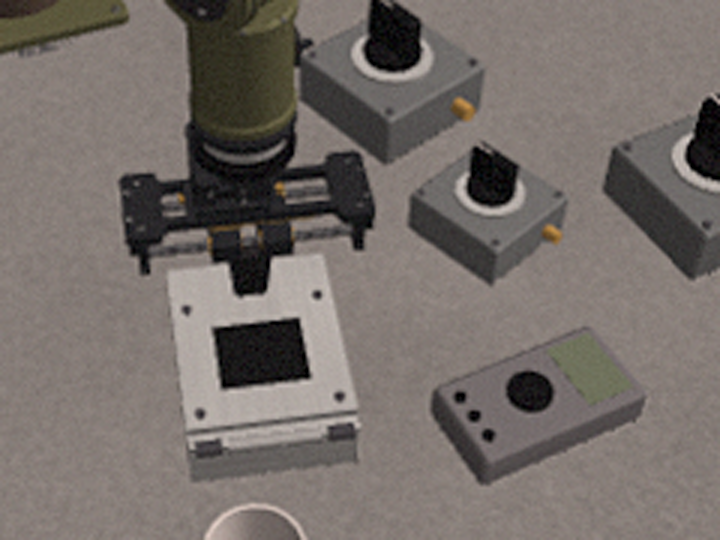

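The lid is folded down onto its springs and carries 4 N; the fingertips are at crop (250,285). Now I lift off and head for the pin, measuring on the way.

drive_tool:
  increments:
    - [[0,0,-1.5,0,0,0,0],[0,0,-3.4,0,0,0,0],[0,-1,-5.2,0,0,0,60],[-0.1,-3,-6.8,0,0,0,60],[-0.1,-5,-6.8,0,0,0,60],[-0.1,-7,-6.8,0,0,0,60],[-0.1,-8.94,-6.8,0,0,0,60],[-0.1,-8.94,-6.8,0,0,0,60],[-0.1,-8.94,-6.8,0,0,0,60]]

```text
time: 10.05
tcp_pos: [499.0, -153.4, 250.9]
ee_rot: [[-0.971, 0.237, -0.0], [0.237, 0.971, -0.001], [-0.0, -0.001, -1.0]]
contact_force: [-0.5, 0.6, 0.8]
width: 0.615
finger_force: 0.0
```

```bash
python3 st.py
python3 - <<'E'
from fit import *
S,T=shot("scene"),shot("top")
a=np.linspace(0,2*np.pi,24,endpoint=False)
def cyl(r,z0,z1): return np.vstack([np.c_[r*np.cos(a),r*np.sin(a),0*a+z] for z in(z0,z1)])
for n in("scene","top"):
    for k in("pin","holder","lid","jig"): print(n,k,[(round(d["p"],2),np.round(d["rect"]).tolist()) for d in manip.trace(k,n)][:3])
out=[]
for f,c in ((T,(470,217)),(S,(147,255)),(T,(331,195)),(S,(316,225))):
    r=30
    im=cv2.resize(f["frame"][c[1]-r:c[1]+r,c[0]-r:c[0]+r],(300,300),interpolation=cv2.INTER_CUBIC)
    out.append(im)
cv2.imwrite("pics/p.png",np.vstack([np.hstack(out[:2]),np.hstack(out[2:])])[:,:,::-1])
E
```

```text
{'time': 10.05, 'qpos': [21.97, 32.97, -15.9, 107.89, 13.29, 40.92, 74.7], 'tcp_pos': [498.95, -153.39, 250.89], 'ee_rot': [[-0.971, 0.237, -0.0], [0.237, 0.971, -0.001], [-0.0, -0.001, -1.0]], 'contact_force': [-0.46, 0.56, 0.83], 'ft_torque': [0.1, -0.02, 0.02], 'finger_force': 0.0, 'width': 0.62}
scene pin [(0.79, [137.0, 240.0, 150.0, 260.0])]
scene holder [(0.68, [131.0, 244.0, 166.0, 277.0])]
scene lid [(0.57, [287.0, 204.0, 348.0, 264.0])]
scene jig [(0.93, [286.0, 203.0, 350.0, 282.0])]
top pin []
top holder []
top lid [(0.59, [308.0, 158.0, 361.0, 219.0])]
top jig [(0.91, [305.0, 151.0, 363.0, 222.0])]
```

View pics/p.png

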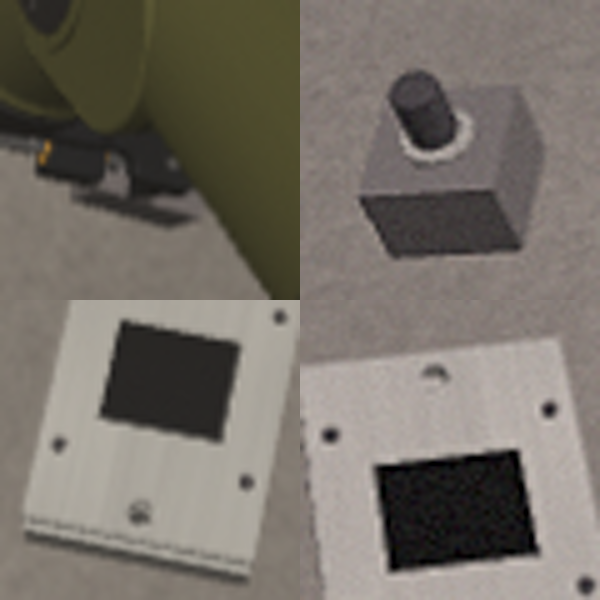

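Top left is blocked by the arm. In the scene crop the pin head's top is at (417,90) and its flange ring at (436,138). The lid hole is at crop (140,512) from the top camera and (435,373) from the scene camera. Next I check these numerically.

Run:
```python
from fit import *
S,T=shot("scene"),shot("top")
a=np.linspace(0,2*np.pi,24,endpoint=False)
def cyl(r,z0,z1): return np.vstack([np.c_[r*np.cos(a),r*np.sin(a),0*a+z] for z in(z0,z1)])
e=Rz(np.radians(-13.34)); h=np.array([603.2,56,0])+e@[-66.9,0,65.3]
print("hole pred",h,proj(T,h),proj(S,h),"meas T 328.6,207.0 S 312.6,209.2")
print("at_z",at_z(T,[(328.6,207.0)],65.3),at_z(S,[(312.6,209.2)],65.3))
print("pin head top",at_z(S,[(140.0,242.6)],88),"flange",at_z(S,[(143.8,252.2)],54))
m=manip.trace("pin","scene")[0]["pixels"]
P=lambda p:[cyl(11,54,88)+[*p,0],cyl(16,50,54)+[*p,0]]
print("pinfit S",fit(P,[(S,m)],[(470,530),(-350,-300)],pop=8,it=25),m.sum())
t0=cv2.imread("pics/t0.png")[:,:,::-1]; g=t0.max(2).astype(int); print(g[204:232,460:488:1])
```

```text
hole pred [538.10509375  71.43577599  65.3       ] [[328.6406319  207.00990926]] [[311.56147262 210.07487231]] meas T 328.6,207.0 S 312.6,209.2
at_z [[538.13595187  71.54717807  65.3       ]] [[536.36303705  74.81281365  65.3       ]]
pin head top [[ 505.31465883 -323.99187905   88.        ]] flange [[ 505.86884007 -325.81502574   54.        ]]
pinfit S (array([ 501.22960053, -326.58553416]), np.float64(0.8237171173095703)) 194
[[124 126 118 115 111 116 115 115 118 119 119 119 118 118 120 122 121 122
  123 120 120 121 120 119 120 119 119 120]
 [118 120  99  98 101 104 106 109 113 117 117 121 120 120 121 121 121 122
  121 119 120 121 120 119 119 119 119 120]
 [ 99 100  86  88 104 104 103 103 105 108 111 114 114 116 118 118 119 119
  120 121 122 121 121 120 118 117 119 119]
 [ 86  86  87  93 104 104 104 104 103 104 104 103 104 107 111 114 116 116
  120 122 123 122 122 120 117 117 121 121]
 [ 86  86  86  96 103 104 104 103 104 104 104 104 103 104 103 105 107 109
  114 116 117 119 120 120 117 119 121 122]
 [ 86  86  87 101 104 104 104 103 104 104 104 103 104 104 103 103 103 103
  104 104
[... 1908 characters left out ...]
 51  51  51  59  75  85  89  93 100 105 105 104 104 104 105 104 104 104
  104 103 105 117 123 121 120 120 120 120]
 [ 50  50  50  51  50  50  58  66  75  84  90  99 104 105 105 105 104 104
  104 103 106 119 125 122 122 120 118 119]
 [ 77  57  50  50  50  50  49  50  50  51  60  75  83  88  93  99 104 104
  104 103 107 117 122 122 120 120 119 118]
 [113  97  89  76  57  57  50  50  50  50  49  50  52  59  67  76  83  91
  101 104 110 116 120 120 118 120 119 119]
 [126 126 122 110  95  93  78  73  56  50  50  50  51  50  50  50  52  62
   78  93 108 115 119 120 119 118 118 118]
 [126 125 124 121 120 119 109 105  93  86  73  58  55  49  50  57  68  79
   97 103 112 115 117 118 119 117 118 117]]
```

Run:
```python
from fit import *
T=shot("top")
print(at_z(T,[(476.5,215.3)],88),at_z(T,[(472.1,216.7)],54))
for p in((501.5,-326.5),(502,-325.5)): print(p,proj(T,[[*p,88],[*p,54]]))
s=manip.get_state();R=np.array(s["ee_rot"]);t=np.array(s["tcp_pos"])
print(s["time"],t)
```

```text
[[ 500.43348433 -325.70019565   88.        ]] [[ 501.81733238 -326.33220221   54.        ]]
(501.5, -326.5) [[476.75607821 214.90022463]
 [472.17052739 216.81122834]]
(502, -325.5) [[476.37050735 214.72703236]
 [471.7971953  216.64334473]]
10.75 [ 499.77735626 -150.0403973   251.02188496]
```

drive_tool:
  increments:
    - [[-0.5,-2,0,0,0,0,60],[-1,-4,0,0,0,0,60],[-1.73,-6,1.5,0,0,0,60],[-1.73,-6.83,3,0,0,0,60],[-1.73,-6.83,4.5,0,0,0,60],[-1.73,-6.83,4.84,0,0,0,60],[-1.73,-6.83,4.84,0,0,0,60],[-1.73,-6.83,4.84,0,0,0,60],[-1.73,-6.83,4.84,0,0,0,60]]

```text
time: 11.65
tcp_pos: [504.2, -325.7, 132.4]
ee_rot: [[-0.973, 0.229, 0.004], [0.229, 0.973, -0.001], [-0.004, -0.0, -1.0]]
contact_force: [0.2, 0.6, 0.2]
width: 0.683
finger_force: 0.0
```

```bash
python3 st.py
```

```text
{'time': 11.65, 'qpos': [36.27, 47.71, -13.73, 100.16, 18.2, 34.08, 88.48], 'tcp_pos': [504.22, -325.74, 132.44], 'ee_rot': [[-0.973, 0.229, 0.004], [0.229, 0.973, -0.001], [-0.004, -0.0, -1.0]], 'contact_force': [0.17, 0.65, 0.19], 'ft_torque': [0.01, 0.02, 0.0], 'finger_force': 0.0, 'width': 0.68}
```

drive_tool:
  increments:
    - [[0,0,0,0,0,0,60],[0,0,0,0,0,0,60],[0,0,0,0,0,0,60]]

```text
time: 11.95
tcp_pos: [502.7, -326.3, 130.7]
ee_rot: [[-0.973, 0.231, 0.001], [0.231, 0.973, -0.0], [-0.001, -0.0, -1.0]]
contact_force: [-0.1, -0.7, -0.2]
width: 0.68
finger_force: 0.0
```

drive_tool:
  increments:
    - [[0.03,0,1.0,0,0,0,60],[0.03,0,1.8,0,0,0,60],[0.03,0,2.11,0,0,0,60],[0.03,0,2.11,0,0,0,60],[0.03,0,2.11,0,0,0,60],[0.03,0,2.11,0,0,0,10],[0.03,0,2.11,0,0,0,10],[0.03,0,2.11,0,0,0,10],[0.03,0,2.11,0,0,0,10],[0.03,0,2.11,0,0,0,10]]
  force: 50

```text
time: 12.95
tcp_pos: [501.7, -326.2, 77.4]
ee_rot: [[-0.973, 0.231, 0.0], [0.231, 0.973, -0.0], [-0.0, -0.0, -1.0]]
contact_force: [-0.7, -0.2, 0.4]
width: 0.252
finger_force: 0.8
```

```bash
python3 st.py
```

```text
{'time': 12.95, 'qpos': [35.21, 52.5, -11.65, 101.4, 19.88, 28.11, 87.01], 'tcp_pos': [501.69, -326.17, 77.41], 'ee_rot': [[-0.973, 0.231, 0.0], [0.231, 0.973, -0.0], [-0.0, -0.0, -1.0]], 'contact_force': [-0.67, -0.22, 0.41], 'ft_torque': [-0.32, 0.06, -0.01], 'finger_force': 0.82, 'width': 0.25}
```

drive_tool:
  increments:
    - [[0,0,0,0,0,0,10],[0,0,0,0,0,0,10],[0,0,0,0,0,0,10],[0,0,0,0,0,0,10],[0,0,-0.5,0,0,0,10],[0,0,-1.2,0,0,0,10],[0,0,-2,0,0,0,10],[0,0,-3,0,0,0,10],[0,0,-4,0,0,0,10],[0,0,-4,0,0,0,10]]

```text
time: 13.95
tcp_pos: [503.6, -326.4, 180.8]
ee_rot: [[-0.973, 0.231, 0.006], [0.231, 0.973, -0.002], [-0.006, -0.001, -1.0]]
contact_force: [1.0, -0.8, -0.9]
width: 0.233
finger_force: 50.0
```

```bash
python3 st.py
```

```text
{'time': 13.95, 'qpos': [37.35, 43.71, -15.42, 98.6, 16.7, 39.59, 89.79], 'tcp_pos': [503.6, -326.38, 180.83], 'ee_rot': [[-0.973, 0.231, 0.006], [0.231, 0.973, -0.002], [-0.006, -0.001, -1.0]], 'contact_force': [0.95, -0.77, -0.9], 'ft_torque': [0.0, 0.02, -0.01], 'finger_force': 50.0, 'width': 0.23}
```

drive_tool:
  increments:
    - [[0.2,1.5,0,0,0,0,10],[0.5,3.2,0,0,0,0,10],[0.8,5,0,0,0,0,10],[1,7,0,0,0,0,10],[1.3,9,0,0,0,0,10],[1.6,11,0,0,0,0,10],[1.9,13,0,0,0,0,10],[2.1,14.5,0,0,0,0,10],[2.28,15.5,0,0,0,0,10],[2.28,15.81,0,0,0,0,10]]

```text
time: 14.95
tcp_pos: [536.6, 76.2, 176.7]
ee_rot: [[-0.974, 0.225, -0.001], [0.225, 0.974, 0.003], [0.002, 0.002, -1.0]]
contact_force: [-0.2, 1.5, -1.4]
width: 0.237
finger_force: 50.0
```

drive_tool:
  increments:
    - [[0,0,0.5,0,0,0,10],[0,0,0.5,0,0,0,10],[0,0,0.5,0,0,0,10],[0,0,0.5,0,0,0,10],[0,0,0.5,0,0,0,10],[0,0,0.5,0,0,0,10]]

```text
time: 15.55
tcp_pos: [537.7, 71.1, 165.0]
ee_rot: [[-0.973, 0.232, 0.0], [0.232, 0.973, 0.0], [-0.0, 0.0, -1.0]]
contact_force: [-0.3, -0.7, -0.3]
width: 0.24
finger_force: 50.0
```

```bash
python3 st.py
python3 - <<'E'
from h import *
S,T=shot("scene"),shot("top")
for n in("scene","top"): print(n,[(round(d["p"],2),np.round(d["rect"]).tolist()) for d in manip.trace("pin",n)],[(round(d["p"],2),np.round(d["rect"]).tolist()) for d in manip.trace("lid",n)])
out=[cv2.resize(f["frame"][c[1]-35:c[1]+35,c[0]-35:c[0]+35],(400,400),interpolation=cv2.INTER_CUBIC) for f,c in((T,(328,200)),(S,(314,195)))]
cv2.imwrite("pics/h.png",np.hstack(out)[:,:,::-1])
E
```

```text
{'time': 15.55, 'qpos': [-6.95, 41.4, -9.05, 109.18, 11.91, 30.3, 52.51], 'tcp_pos': [537.65, 71.09, 165.0], 'ee_rot': [[-0.973, 0.232, 0.0], [0.232, 0.973, 0.0], [-0.0, 0.0, -1.0]], 'contact_force': [-0.35, -0.71, -0.3], 'ft_torque': [-0.01, -0.02, -0.03], 'finger_force': 50.0, 'width': 0.24}
scene [(0.76, [309.0, 173.0, 316.0, 202.0])] [(0.59, [287.0, 205.0, 349.0, 266.0])]
top [] [(0.4, [308.0, 193.0, 326.0, 213.0])]
```

View pics/h.png

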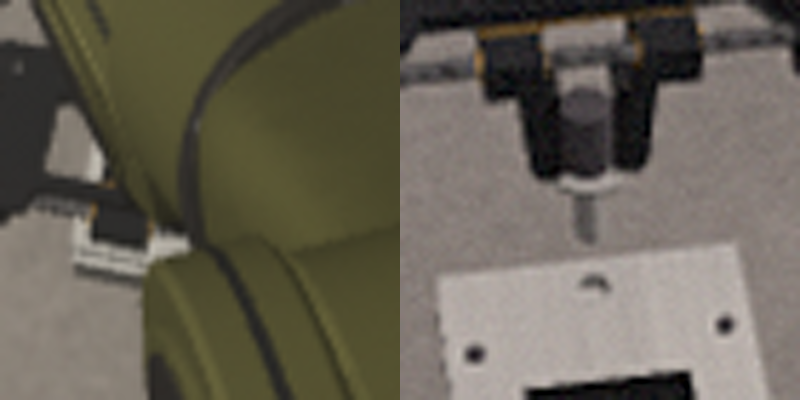

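The pin is held upright: its tip is at crop (588,240), above the lid hole at crop (594,283). I compare it with the prediction in the same camera.

Run:
```python
from h import *
S=shot("scene")
c=[537.65,71.09]
print(proj(S,[[*c,165-67.4],[*c,165-67.4+12],[*c,165-67.4+40],[*c,165-67.4+78],[538.1,71.5,65.3]]))
g=S["frame"].max(2).astype(int)
print(g[193:204,304:320]); print(g[204:216,304:322])
```

```text
[[311.03182341 200.92297002]
 [310.90490608 197.45134604]
 [310.60017319 189.11882704]
 [310.16620689 177.25981418]
 [311.58532778 210.06611055]]
[[136 140 130 110  97 115 121 134 136 129 134 123 119 130 135 135]
 [133 131 139 131 128 101  76  74  76 102 122 130 129 132 129 129]
 [134 134 137 131 138 120  91  85  92 123 137 138 137 136 139 136]
 [131 135 137 134 137 120  91  84  92 119 139 137 138 138 133 132]
 [129 134 135 133 139 113  82  85  89 111 137 139 131 133 127 130]
 [128 133 132 135 135 113  86  86  92 116 141 138 133 131 134 134]
 [136 128 127 134 136 117  86  81  91 115 143 133 135 131 133 139]
 [135 128 129 127 134 118  90  83  84 110 135 134 135 137 130 142]
 [131 130 128 125 139 134 106  91  81 109 137 137 135 133 136 134]
 [131 130 132 126 132 138 137 121 103 120 137 129 134 134 134 133]
 [133 131 129 133 133 136 138 142 133 134 129 127 133 130 132 129]]
[[126 127 123 128 135 129 134 139 141 143 138 139 137 145 152 151 158 169]
 [136 135 136 141 150 145 146 157 163 166 159 166 167 171 180 178 179 181]
 [161 163 166 170 174 179 178 183 183 178 177 178 174 172 174 175 175 179]
 [175 178 174 177 176 175 178 174 163 165 171 174 174 170 173 175 174 177]
 [175 170 180 175 171 181 168 129 111 106 125 164 179 171 171 177 170 179]
 [174 174 173 178 171 175 139 101  91  87  72 135 172 171 171 174 176 176]
 [177 178 176 174 174 167 156 137 144 144 111 117 164 175 174 175 175 173]
 [171 171 177 170 179 179 179 182 181 183 148 149 170 168 168 170 177 170]
 [177 175 178 173 176 172 175 168 171 174 170 175 177 172 172 173 170 174]
 [175 172 179 177 175 173 172 165 165 175 179 177 174 171 174 172 176 175]
 [176 175 173 175 175 176 174 177 179 182 176 172 176 171 170 173 174 172]
 [176 175 176 179 174 174 173 176 181 180 176 173 175 175 175 171 174 172]]
```

drive_tool:
  increments:
    - [[0,0.02,0.4,0,0,0,10],[0,0.02,0.8,0,0,0,10],[0,0.02,1.1,0,0,0,10],[0,0.02,1.25,0,0,0,10],[0,0.02,1.35,0,0,0,10],[0,0.02,1.45,0,0,0,10],[0,0.02,1.5,0,0,0,10],[0,0.02,1.5,0,0,0,10]]

```text
time: 16.7
tcp_pos: [537.7, 72.1, 127.3]
ee_rot: [[-0.973, 0.231, 0.0], [0.231, 0.973, 0.0], [-0.0, 0.0, -1.0]]
contact_force: [-0.5, -0.2, -1.2]
width: 0.234
finger_force: 50.0
```

```bash
python3 st.py
```

```text
{'time': 16.7, 'qpos': [-7.84, 44.99, -7.79, 110.41, 12.9, 25.43, 51.57], 'tcp_pos': [537.66, 72.09, 127.29], 'ee_rot': [[-0.973, 0.231, 0.0], [0.231, 0.973, 0.0], [-0.0, 0.0, -1.0]], 'contact_force': [-0.46, -0.18, -1.21], 'ft_torque': [0.02, 0.1, -0.02], 'finger_force': 50.0, 'width': 0.23}
```

drive_tool:
  increments:
    - [[0,0,0.15,0,0,0,10],[0,0,0.3,0,0,0,10],[0,0,0.45,0,0,0,10],[0,0,0.6,0,0,0,10],[0,0,0.75,0,0,0,10],[0,0,0.75,0,0,0,10],[0,0,0.75,0,0,0,10]]

```text
time: 17.4
tcp_pos: [537.3, 72.1, 108.3]
ee_rot: [[-0.973, 0.231, -0.001], [0.231, 0.973, -0.0], [0.001, -0.0, -1.0]]
contact_force: [-1.4, -0.5, -0.3]
width: 0.233
finger_force: 50.0
```

```bash
python3 st.py
```

```text
{'time': 17.4, 'qpos': [-8.26, 46.86, -7.13, 110.89, 13.35, 23.07, 51.17], 'tcp_pos': [537.35, 72.09, 108.32], 'ee_rot': [[-0.973, 0.231, -0.001], [0.231, 0.973, -0.0], [0.001, -0.0, -1.0]], 'contact_force': [-1.36, -0.55, -0.25], 'ft_torque': [-0.12, 0.11, 0.01], 'finger_force': 50.0, 'width': 0.23}
```

drive_tool:
  increments:
    - [[0.01,0,0.15,0,0,0,10],[0.01,0,0.3,0,0,0,10],[0.01,0,0.45,0,0,0,10],[0.01,0,0.6,0,0,0,10],[0.01,0,0.6,0,0,0,10],[0.01,0,0.6,0,0,0,10]]
  force: 60

```text
time: 18.0
tcp_pos: [537.2, 72.0, 93.4]
ee_rot: [[-0.973, 0.231, -0.001], [0.231, 0.973, -0.0], [0.0, -0.0, -1.0]]
contact_force: [-1.2, -1.0, 0.4]
width: 0.234
finger_force: 60.0
```

```bash
python3 st.py
```

```text
{'time': 18.0, 'qpos': [-8.61, 48.35, -6.57, 111.22, 13.68, 21.2, 50.87], 'tcp_pos': [537.2, 72.04, 93.41], 'ee_rot': [[-0.973, 0.231, -0.001], [0.231, 0.973, -0.0], [0.0, -0.0, -1.0]], 'contact_force': [-1.16, -0.96, 0.43], 'ft_torque': [-0.35, 0.33, 0.01], 'finger_force': 60.0, 'width': 0.23}
```

drive_tool:
  increments:
    - [[0.01,0,0.1,0,0,0,10],[0.01,0,0.2,0,0,0,10],[0.02,0,0.3,0,0,0,10],[0.02,0,0.4,0,0,0,10],[0.02,0,0.5,0,0,0,10],[0.02,0,0.55,0,0,0,10],[0.02,0,0.55,0,0,0,10],[0.02,0,0.55,0,0,0,10]]

```text
time: 18.8
tcp_pos: [536.6, 72.3, 80.0]
ee_rot: [[-0.973, 0.231, -0.0], [0.231, 0.973, -0.0], [0.0, -0.0, -1.0]]
contact_force: [-4.4, -1.0, 8.0]
width: 0.232
finger_force: 60.0
```

```bash
python3 st.py
```

```text
{'time': 18.8, 'qpos': [-8.95, 49.69, -6.06, 111.53, 13.95, 19.5, 50.59], 'tcp_pos': [536.57, 72.3, 80.04], 'ee_rot': [[-0.973, 0.231, -0.0], [0.231, 0.973, -0.0], [0.0, -0.0, -1.0]], 'contact_force': [-4.37, -1.0, 7.97], 'ft_torque': [-0.36, 0.78, -0.04], 'finger_force': 60.0, 'width': 0.23}
```

drive_tool:
  increments:
    - [[0.02,0,0.04,0,0,0,10],[0.02,0,0.08,0,0,0,10],[0.02,0,0.08,0,0,0,10],[0.02,0,0.08,0,0,0,10]]

```text
time: 19.2
tcp_pos: [536.5, 72.3, 79.2]
ee_rot: [[-0.973, 0.231, 0.001], [0.231, 0.973, -0.0], [-0.001, -0.0, -1.0]]
contact_force: [-5.0, -1.5, 17.8]
width: 0.232
finger_force: 60.0
```

```bash
python3 st.py
```

```text
{'time': 19.2, 'qpos': [-9.03, 49.76, -5.96, 111.62, 13.99, 19.26, 50.53], 'tcp_pos': [536.47, 72.34, 79.24], 'ee_rot': [[-0.973, 0.231, 0.001], [0.231, 0.973, -0.0], [-0.001, -0.0, -1.0]], 'contact_force': [-5.02, -1.49, 17.84], 'ft_torque': [-0.42, 1.18, 0.02], 'finger_force': 60.0, 'width': 0.23}
```

drive_tool:
  increments:
    - [[0,0,0,0,0,0,10],[0,0,0,0,0,0,10],[0,0,0,0,0,0,10],[0,0,0,0,0,0,10],[0,0,0,0,0,0,10]]

```text
time: 19.7
tcp_pos: [536.5, 72.3, 79.3]
ee_rot: [[-0.973, 0.231, 0.001], [0.231, 0.973, -0.0], [-0.001, -0.0, -1.0]]
contact_force: [-6.1, -1.0, 18.9]
width: 0.235
finger_force: 60.0
```

```bash
python3 st.py; python3 -c "
from h import *
f=shot('scene'); save(f,'s3.png',(270,150,430,270),5)"
```

```text
{'time': 19.7, 'qpos': [-9.02, 49.76, -5.96, 111.63, 13.99, 19.26, 50.52], 'tcp_pos': [536.47, 72.31, 79.25], 'ee_rot': [[-0.973, 0.231, 0.001], [0.231, 0.973, -0.0], [-0.001, -0.0, -1.0]], 'contact_force': [-6.12, -1.03, 18.93], 'ft_torque': [-0.45, 1.12, -0.08], 'finger_force': 60.0, 'width': 0.23}
```

View pics/s3.png

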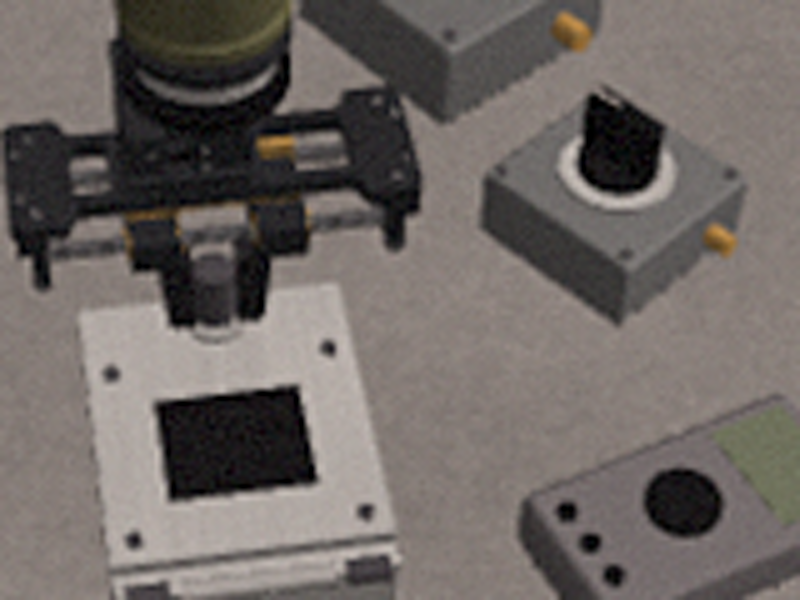

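The flange is flat on the shut lid at crop (217,330), held by the fingers with a steady push of about 19 N. The knob at crop (622,140) is at rest, so I'm handing in.

```bash
python3 -c "
from station import manip
print(manip.finish_job())"
```

```text
the job is handed in; nothing more can be done
None
```

I handed the job in at about 20 s: the knob was twisted to its stop and sprang back, the lid is folded down and shut, and the pin is through both holes, still gripped and pressed down with about 19 N; no verdict came back.

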